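# Make room on the fossil lab's hotplate and set up the glue warmer

### The arm

A 6-joint arm with a two-finger parallel gripper is mounted at the origin on the work surface. World frame = base frame: x ahead of the robot, y to its left, z up, the work surface at z = 0. Lengths are in m, angles in rad, forces in N, time in s.
With the tool pointing down it reaches from about 0.3 to 0.775 m from the base axis. Payload 14.6 kg.
Tool frame: the origin (TCP) lies between the finger pads; the fingertips stand ctrl.tip_extent ahead of it and the grasp point (between the pads) lies 3 mm ahead of it (ctrl.tip_extent is the distance from the TCP to the fingertips, in m); z points along the fingers, y is the line along which they close (so a half turn about z gives the same grasp; the last joint's range is limited). The gripper opens to 94 mm and grips with 3 to 60 N. Pads are 16 mm wide; open, the fingers measure 119 mm over their backs; the gripper's body (75 mm by 177 mm) begins 78 mm behind the grasp point.
Start: joints at [-1.315, 0.3, 1.521, -0, 1.321, -0.067], TCP at [0.174, -0.522, 0.227] pointing down, gripper open.
Joint ranges: [-3.03, 3.03], [-0.79, 2.21], [0.23, 2.52], [-1.04, 4.18], [0, 3.07], [-2.55, 2.55]. Speed limits (rad/s): [2.22, 2.22, 2.57, 3.14, 3.14, 3.14].

### API

Orientations are given as [roll, pitch, yaw] about the fixed x, y, z axes, in that order (R = Rz(yaw) Ry(pitch) Rx(roll)).
In Python, from station import ctrl gives the robot as it stands.
- The arm moves only by the tool shift_gripper, called after "Emit:" in YAML: its name, and indented under it one key for each argument. Schema: {"type":"object","properties":{"increments":{"type":"array","items":{"type":"array","prefixItems":[{"type":"array","items":{"type":"number"},"minItems":3,"maxItems":3},{"type":"array","items":{"type":"number"},"minItems":3,"maxItems":3}],"minItems":2,"maxItems":2},"minItems":1,"maxItems":10},"jaw":{"type":"number"},"squeeze":{"type":"number"},"only":{"type":"string"},"quiet":{"type":"boolean"},"lines":{"type":"string"}},"required":["increments"],"additionalProperties":false}. increments is a list of rows, 1 to 10 of them, each written [[dx, dy, dz], [rx, ry, rz]]: dx, dy, dz in shares of the most that a row can go, 1 being 50 mm, then a rotation vector rx, ry, rz in units of 0.1 rad; each row shifts and turns the commanded pose from where the row before left it, along the tool's axes as they then stand; what a row does not reach is not made up. A row lasts 1/10 s, in which the tool goes at most 0.05 m and 0.15 rad, less where a joint would pass 70% of its speed; a pose out of reach is approached as far as the arm can. jaw is the finger opening in m, set as the call begins (left out keeps the last). The fingers move at their own pace and stop on an object; squeeze is the grip in N (left out, the last holds). Time passes only in rows, so rows that do not move let the fingers close. The tool returns the time, the measured TCP pose, the force, the opening and the grip force at its end. only (a regular expression) keeps the lines of the reply that match it, lines (a string "A,B") keeps lines A to B, and quiet returns only ok. Input that does not fit is refused with a message, and nothing moves.
- ctrl.get_obs(): the state, without advancing time (a new reading comes with each control period).
- ctrl.camera(name): name is "scene" or "top"; returns a dict with "pixels" (480x640x3 uint8, blue, green, red), "fx", "fy", "cx", "cy" (pixels), "extrinsics" (4x4, takes a point from camera to world coordinates). Camera axes: x right, y up, looking along -z (the intrinsics and any distortion apply to the point x, -y, -z); pixel columns grow to the right and rows downward; lengths in m; the calibration is good to about 2 mm. A picture is of the moment at which its call begins. There is no depth.
- ctrl.hand_in(): hands the job in; it is judged then, once.
The state is a dict: "time_s": time; "qpos": joint angles; "joint_vel": joint speeds; "tau": joint torques, N m; "ee_pos": TCP position; "eef_rot": TCP orientation; "force": force on the tool from outside, world axes, zero at the start; "moment": the same for the moment, N m; "grip_width": finger opening in m; "grip_force": force on a finger pad.
Only numpy, scipy, OpenCV 4.12 (cv2) and the standard library are available. Lean on these libraries where they do the work, as an engineer would, in place of code of your own. Each camera call takes 0.05 s, during which the arm holds its last target. There are 200 camera calls.

### The job

Get the two-ring hotplate ready for warming glue: swing the steel milk pan's handle inward off the free ring until it points straight to the back of the hotplate (away from the dials), the pan staying centred on its own ring, then set the green billy can gently and upright in the middle of the ring this has freed. Next lower the tapered copper pot upright into the pan so that it hangs there loosely by its own weight, not pressed or dropped so that it jams, and last turn the pan's red dial clockwise as far as it goes. Leave the black dial and the other things on the table where they are.

Things in the scene. Friction and masses are not known exactly. Their poses are not given: they have to be found in the camera images.
- hob: white two-ring hotplate, fixed, 300 mm deep (its x) by 440 mm wide (its y), top at 50 mm; origin at the centre of its underside, +x to its back, the dials along its front (-x) edge; position and yaw (up to 0.12 rad) differ each time
- pan_ring (a point): centre of the top of the dark round ring (144 mm across, top 60 mm above the table) on the hotplate's +y half, where the milk pan stands
- free_ring (a point): centre of the top of the other ring, same size and height, on the hotplate's -y half, 210 mm from pan_ring; at the start the pan's handle lies across it
- pan: loose steel milk pan, 0.35 to 0.7 kg, 80 mm high, tapered: outside 100 mm across at the base and 132 mm at the rim, wall 4 mm, floor 5 mm thick; origin at the centre of its underside, on the ring; +x points along its straight black handle (22 mm wide, 16 mm high, centred 62 mm above the origin, from 82 to 200 mm from the axis)
- pan_grip (a point): point on the pan handle's centre line, 105 mm from the pan's axis, good for pinching across the handle from above
- pan_tip (a point): free end of the pan's handle, 200 mm from the pan's axis
- pot: loose tapered copper pot, open on top, 0.25 to 0.5 kg, 85 mm high, outside 100 mm across at the base, 134 mm at the rim, same taper as the pan; origin at the centre of its underside, z up. A fixed hoop spans its mouth: wooden bar 14 x 14 mm, 131 mm long along the pot's y, centred 130 mm above the origin. In the pan it rests on the taper, its underside about 23 mm above the pan's
- pot_grip (a point): centre of the pot's wooden hoop bar
- billy: loose green billy can with fixed steel lid, 0.28 to 0.56 kg, 110 mm across, 82 mm high to the lid; origin at the centre of its underside, z up. A fixed upright hoop stands on it: a black bar 14 x 14 mm in section and 100 mm long along the can's y, its centre 122 mm above the origin
- billy_grip (a point): centre of the billy can's black hoop bar
- dial_pan (a joint): red dial for the pan's ring, angle in rad from 0 (off) to 1.4 (stop, fully on), grows as it is turned clockwise seen from above; turns easily and stays where it is left
- dial_pan_grip (a point): on the red dial's upright axis, at the height to grip its raised bar (42 mm long, 14 mm wide, 32 mm high, its top 7 mm above this point); at angle 0 the bar lies along the hotplate's x, and it turns with the dial
- dial_free (a joint): black dial for the free ring, the same kind, 130 mm to the -y side of the red one; to be left off (0)
- jar: bystander: amber jar with white cap, 72 mm across, 100 mm high, loose; origin under its centre
- bottle: bystander: white bottle with red cap, 64 mm across, 170 mm high, loose; origin under its centre
- jaw: bystander: fossil jaw, beige with dark teeth, about 190 mm long, 85 mm high, loose; origin under its centre
- bowl: bystander: steel bowl, 120 mm across, 55 mm high, loose; origin under its centre

How it is judged:
By the outcome, as a careful person would: the job done as asked, in the order asked, and still so for the second after the job is handed in, with the robot touching nothing.
It also fails if it takes over 72 s, if anything falls off the work surface, if the arm or the gripper's body presses on something with over 40 N, if the wrist force passes 120 N, or if a joint passes its speed limit or range.

## Working session

There is one attempt and no reset: what is moved stays moved. The work goes in short steps, Python scripts to look and compute and a tool call to move; the robot and the scene stay as the last step left them, time stands still between calls to the robot, and variables do not carry over. Pictures are saved under pics/ and viewed, at most 10 in all, crops included, and the job is handed in when it is done.

```bash
ls; mkdir -p pics; python3 - <<'E'
from station import ctrl
import cv2,json,numpy as np
for n in("scene","top"):
    c=ctrl.camera(n); cv2.imwrite(f"pics/{n}0.png",c["pixels"]); print(n,{k:(np.round(v,4).tolist()) for k,v in c.items() if k!="pixels"})
print(ctrl.tip_extent, ctrl.get_obs())
E
```

```text
pics
station.py
scene {'fx': 573.8742, 'fy': 573.8742, 'cx': 318.6012, 'cy': 233.5343, 'extrinsics': [[0.6292, -0.6609, 0.4091, 1.2697], [0.7771, 0.546, -0.313, -0.5611], [-0.0165, 0.5148, 0.8571, 1.4734], [0.0, 0.0, 0.0, 1.0]]}
top {'fx': 470.4753, 'fy': 470.4753, 'cx': 316.8797, 'cy': 245.8142, 'extrinsics': [[0.1093, 0.9659, -0.2347, 0.3512], [-0.994, 0.1073, -0.0215, -0.0662], [0.0044, 0.2356, 0.9718, 1.2947], [0.0, 0.0, 0.0, 1.0]]}
0.022 {'time_s': 0.1, 'qpos': array([-1.31458473e+00,  3.00404806e-01,  1.52149439e+00,  7.91667870e-06,
        1.32066017e+00, -6.66124154e-02]), 'joint_vel': array([ 0.00167619, -0.00218276, -0.0019325 ,  0.00022566,  0.00035059,
       -0.00016022]), 'tau': array([ 1.63086112e-03, -5.32647514e+01, -3.53283727e+01,  7.09871692e-02,
        2.35209282e-02, -6.51828577e-05]), 'ee_pos': array([ 0.17442868, -0.52140367,  0.22695934]), 'eef_rot': array([-3.14062860e+00, -7.19986823e-05,  3.22822015e-01]), 'force': array([-0.57695763,  0.05012169, -0.11932881]), 'moment': array([0.03980636, 0.01450616, 0.00880402]), 'grip_force': 0.0, 'grip_width': 0.09418199150539529}
```

View pics/top0.png

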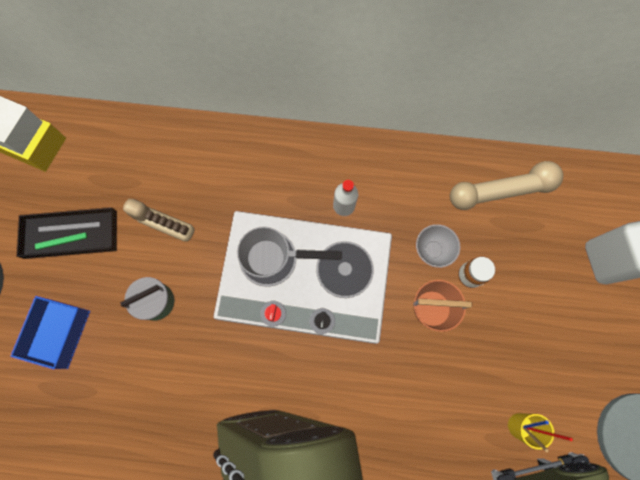

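View pics/scene0.png

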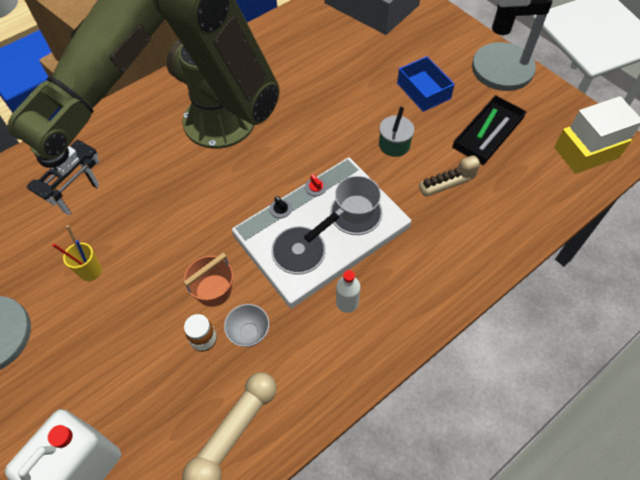

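Top view: hob corners about (235,212), (391,234), (379,342), (215,319); pan at (266,256) with its handle to (342,255); billy at (147,298), pot at (440,304). The jar and bowl stand close to the pot. I'll enlarge for measuring.

```bash
cat > h.py <<'E'
import cv2,numpy as np
from station import ctrl
def ray(c,u,v,z):
    E=np.array(c["extrinsics"]);d=E[:3,:3]@np.array([(u-c["cx"])/c["fx"],-(v-c["cy"])/c["fy"],-1]);o=E[:3,3]
    return o+d*(z-o[2])/d[2]
def proj(c,P):
    E=np.array(c["extrinsics"]);p=(np.atleast_2d(P)-E[:3,3])@E[:3,:3]
    return np.c_[c["cx"]-c["fx"]*p[:,0]/p[:,2], c["cy"]+c["fy"]*p[:,1]/p[:,2]]
def crop(c,x,y,w,h,s):
    im=cv2.resize(c["pixels"][y:y+h,x:x+w],None,fx=s,fy=s,interpolation=cv2.INTER_CUBIC)
    for u in range((x//10+1)*10,x+w,10):
        cv2.line(im,(int((u-x+.5)*s),0),(int((u-x+.5)*s),5 if u%50 else 14),(0,255,255),1)
        if u%20==0: cv2.putText(im,str(u),(int((u-x)*s)-8,16),0,.35,(0,255,255),1)
    for v in range((y//10+1)*10,y+h,10):
        cv2.line(im,(0,int((v-y+.5)*s)),(5,int((v-y+.5)*s)),(0,255,255),1)
        if v%20==0: cv2.putText(im,str(v),(7,int((v-y)*s)+5),0,.35,(0,255,255),1)
    return im
E
python3 - <<'E'
from h import *
c=ctrl.camera("top")
cv2.imwrite("pics/c1.png",crop(c,205,205,195,145,4))
a=crop(c,110,265,80,65,5);b=crop(c,405,265,80,65,5)
s=ctrl.camera("scene")
d=crop(s,365,95,66,65,6);e=crop(s,175,245,66,65,6)
cv2.imwrite("pics/c2.png",np.vstack([np.hstack([a,b])[:,:792][:300],np.hstack([d,e])[:300]]) if 0 else np.vstack([np.hstack([a,b])[:300,:792],np.hstack([d,e])[:300,:792]]))
E
```

```text
(no output)
```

View pics/c1.png

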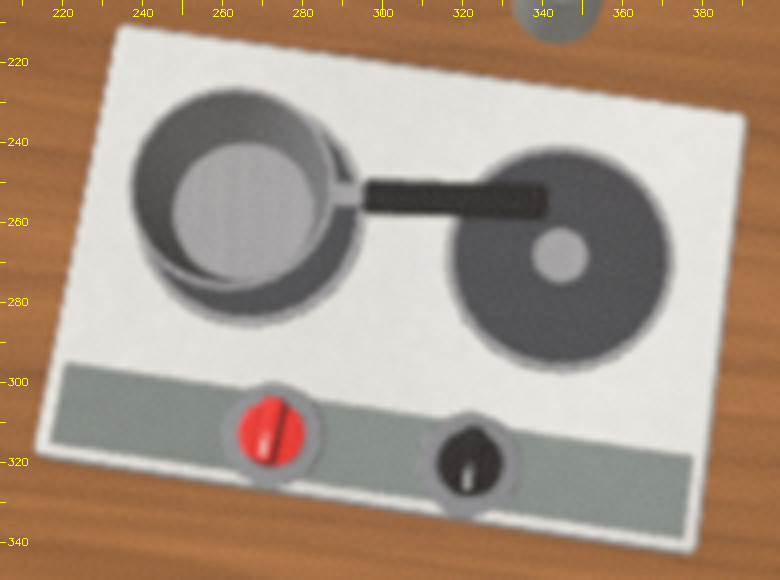

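View pics/c2.png

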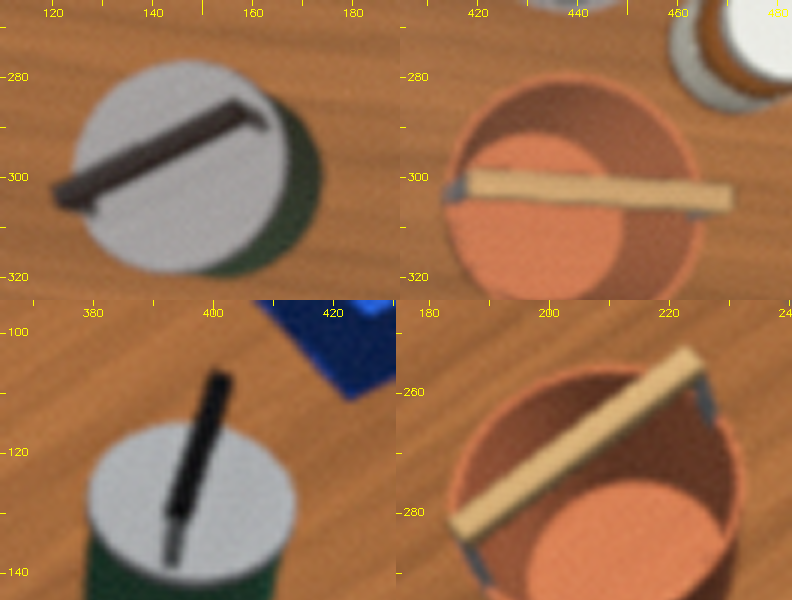

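c1: free ring centre crop (561,259), pan rim centre (233,189), handle end (547,202), red dial (271,433); c2: billy bar centre (151,147) and pot bar centre (601,191). Now to world coordinates with cross-checks.

```bash
python3 - <<'E'
from h import *
np.set_printoptions(precision=4,suppress=True)
t=ctrl.camera("top");s=ctrl.camera("scene")
T=lambda X,Y,z:ray(t,205+X/4-.5,205+Y/4-.5,z)
C=[T(*p,.05) for p in((120,25),(746,116),(694,552),(36,452))]
print("corners",np.array(C)); print([np.linalg.norm(C[i]-C[i-1]) for i in range(4)],"ctr",sum(C)/4)
for i,j in((1,0),(2,3)): d=C[j]-C[i];print("yaw y-edge",np.arctan2(-d[0],d[1]))
for i,j in((3,0),(2,1)): d=C[j]-C[i];print("yaw x-edge",np.arctan2(d[1],d[0]))
fr=T(561,259,.06);pr=T(233.5,189,.14);print("free",fr,"pan",pr,np.linalg.norm((fr-pr)[:2]))
tip=T(547,202,.13);print("tip",tip,np.linalg.norm((tip-pr)[:2]),"ang",np.arctan2(*(tip-pr)[1::-1]))
h0=T(364,197,.13);print("handle ang",np.arctan2(*(tip-h0)[1::-1]), np.linalg.norm(tip-h0))
for n,X,Y in(("red",271,435),("blk",470,464)): print(n,"base",T(X,Y,.055))
for n,X,Y in(("red",271,432),("blk",470,460)): print(n,"bar@.09",T(X,Y,.085))
B=lambda X,Y,z:ray(t,110+X/5-.5,265+Y/5-.5,z)
P=lambda X,Y,z:ray(t,405+(X-400)/5-.5,265+Y/5-.5,z)
a,b=B(62,192,.129),B(240,103,.129);print("billy lid",B(180.5,167,.082),"bar",(a+b)/2,np.linalg.norm(a-b),"ang",np.arctan2(*(b-a)[1::-1]))
a,b=P(470,183,.137),P(732,199,.137);print("pot bar",(a+b)/2,np.linalg.norm(a-b),"ang",np.arctan2(*(b-a)[1::-1]))
S=lambda X,Y,z:ray(s,365+X/6-.5,95+(Y-300)/6-.5,z);Q=lambda X,Y,z:ray(s,175+(X-396)/6-.5,245+(Y-300)/6-.5,z)
print("scene billy bar",S(198,445,.129),"lid",S(192,505,.082)); print("scene pot bar",Q(574,441,.137))
a,b=S(222,372,.129),S(174,518,.129);print(np.arctan2(*(a-b)[1::-1]));a,b=Q(688,352,.137),Q(460,530,.137);print(np.arctan2(*(a-b)[1::-1]))
E
```

```text
corners [[ 0.7259  0.1991  0.05  ]
 [ 0.7087 -0.2368  0.05  ]
 [ 0.4127 -0.2244  0.05  ]
 [ 0.4295  0.2097  0.05  ]]
[np.float64(0.29658512242501267), np.float64(0.43625594755517216), np.float64(0.29629280125094537), np.float64(0.4345023689395268)] ctr [ 0.5692 -0.0131  0.05  ]
yaw y-edge -0.03940289455286641
yaw y-edge -0.0387330268913013
yaw x-edge -0.035726331943106523
yaw x-edge -0.04164144148057999
free [ 0.5936 -0.1198  0.06  ] pan [0.5998 0.0928 0.14  ] 0.21267628917709022
tip [ 0.6155 -0.1044  0.13  ] 0.19783900232594925 ang -1.491381469778202
handle ang -1.4882315288202992 0.11607376027154082
red base [0.457  0.0576 0.055 ]
blk base [ 0.4526 -0.0739  0.055 ]
red bar@.09 [0.4563 0.0548 0.085 ]
blk bar@.09 [ 0.4527 -0.0735  0.085 ]
billy lid [0.4579 0.3846 0.082 ] bar [0.4618 0.3834 0.129 ] 0.09533331591898726 ang -0.9763007026988434
pot bar [ 0.5222 -0.3691  0.137 ] 0.12894116881078474 ang -1.5218486553212915
scene billy bar [0.4611 0.3794 0.129 ] lid [0.4616 0.3811 0.082 ]
scene pot bar [ 0.5222 -0.3719  0.137 ]
2.1518875572963085
1.6519957419905529
```

```bash
cat >> h.py <<'E'
def go(x,y,z,yaw):
    "tool-axis shift (before turning) and rz to a tool-down pose"
    from scipy.spatial.transform import Rotation as R
    o=ctrl.get_obs();r=R.from_euler('xyz',o["eef_rot"]);p=o["ee_pos"]
    d=r.inv().apply(np.array([x,y,z])-p);g=r.inv()*R.from_euler('xyz',[np.pi,0,yaw])
    print("shift",d.round(4),"dist",np.linalg.norm(d).round(3),"rotvec",g.as_rotvec().round(3))
E
python3 - <<'E'
from h import *
t=ctrl.camera("top")
for p in((344,210),(348,186)): print(ray(t,*p,.0 if p[1]>200 else .17))
go(.6085,-.0127,.20,1.65)
E
```

```text
[ 0.77819593 -0.10365272  0.        ]
[ 0.78684888 -0.10270581  0.17      ]
shift [ 0.573  -0.3449  0.0274] dist 0.669 rotvec [-0.    -0.    -1.327]
```

The manual's scale: shifts go in shares of 50 mm and turns go in units of 0.1 rad. Converting my numbers, 0.0358 m is 0.716, -0.0215 m is -0.43.

Emit:
shift_gripper:
  increments:
    - [[0.716,-0.43,0],[0,0,0]]
    - [[0.716,-0.43,0],[0,0,0]]
    - [[0.716,-0.43,0],[0,0,0]]
    - [[0.716,-0.43,0],[0,0,0]]
    - [[0.716,-0.43,0],[0,0,0]]
    - [[0.716,-0.43,0],[0,0,0]]
    - [[0.716,-0.43,0],[0,0,0]]
    - [[0.716,-0.43,0],[0,0,0]]
    - [[0.716,-0.43,0],[0,0,0]]
    - [[0.716,-0.43,0],[0,0,0]]
  jaw: 0.06
  squeeze: 20

```text
time_s: 1.35
ee_pos: [0.4467, -0.2026, 0.2276]
eef_rot: [3.141, -0.0, 0.323]
force: [0.3, 0.7, -0.4]
grip_width: 0.0602
grip_force: 0.0
```

Emit:
shift_gripper:
  increments:
    - [[0.716,-0.43,0.08],[0,0,0]]
    - [[0.716,-0.43,0.08],[0,0,0]]
    - [[0.716,-0.43,0.08],[0,0,0]]
    - [[0.716,-0.43,0.08],[0,0,0]]
    - [[0.716,-0.43,0.08],[0,0,0]]
    - [[0.716,-0.43,0.08],[0,0,0]]
    - [[0,0,0],[0,0,-1.4]]
    - [[0,0,0],[0,0,-1.4]]
    - [[0,0,0],[0,0,-1.4]]
    - [[0,0,0],[0,0,-1.4]]

```text
time_s: 2.35
ee_pos: [0.6086, -0.0135, 0.2033]
eef_rot: [-3.141, 0.0, 0.889]
force: [-0.0, 0.4, 0.3]
grip_width: 0.0598
grip_force: 0.0
```

Emit:
shift_gripper:
  increments:
    - [[0,0,0],[0,0,-1.4]]
    - [[0,0,0],[0,0,-1.4]]
    - [[0,0,0],[0,0,-1.4]]
    - [[0,0,0],[0,0,-1.4]]
    - [[0,0,0],[0,0,-1.4]]
    - [[0,0,0],[0,0,-0.67]]
    - [[0,0,0],[0,0,0]]

```text
time_s: 3.05
ee_pos: [0.6085, -0.0137, 0.2033]
eef_rot: [-3.141, 0.0, 1.651]
force: [0.2, 0.9, -0.1]
grip_width: 0.0601
grip_force: 0.0
```

```bash
python3 -c "
from h import *
go(.6085,-.0127,.125,1.65)"
```

```text
shift [0.001  0.0001 0.0783] dist 0.078 rotvec [-0.     0.     0.001]
```

In the tool's units: 0.026 m is 0.52, 0.018 m is 0.36.

Emit:
shift_gripper:
  increments:
    - [[0.02,0,0.52],[0,0,0]]
    - [[0,0,0.52],[0,0,0]]
    - [[0,0,0.36],[0,0,0]]
    - [[0,0,0.16],[0,0,0]]
    - [[0,0,0],[0,0,0]]

```text
time_s: 3.55
ee_pos: [0.6082, -0.0126, 0.1247]
eef_rot: [-3.14, -0.0, 1.648]
force: [0.5, -0.9, 0.3]
grip_width: 0.0599
grip_force: 0.0
```

Emit:
shift_gripper:
  increments:
    - [[0,0,0],[0,0,0]]
    - [[0,0,0],[0,0,0]]
    - [[0,0,0],[0,0,0]]
    - [[0,0,0],[0,0,0]]
    - [[0,0,0],[0,0,0]]
    - [[0,0,0],[0,0,0]]
  jaw: 0.015
  squeeze: 15

```text
time_s: 4.15
ee_pos: [0.6086, -0.0127, 0.1257]
eef_rot: [3.141, 0.0, 1.65]
force: [0.8, 0.1, 1.4]
grip_width: 0.022
grip_force: 15.0
```

In the tool's units: 0.01014 m is 0.2028, 0.0005 m is 0.01, -0.0967 rad is -0.967.

Emit:
shift_gripper:
  increments:
    - [[0.01,0.2028,0],[0,0,-0.967]]
    - [[0.01,0.2028,0],[0,0,-0.967]]
    - [[0.01,0.2028,0],[0,0,-0.967]]
    - [[0.01,0.2028,0],[0,0,-0.967]]
    - [[0.01,0.2028,0],[0,0,-0.967]]
    - [[0.01,0.2028,0],[0,0,-0.967]]
    - [[0.01,0.2028,0],[0,0,-0.967]]
    - [[0.01,0.2028,0],[0,0,-0.967]]

```text
time_s: 4.95
ee_pos: [0.6798, 0.0228, 0.1257]
eef_rot: [3.142, 0.001, 2.427]
force: [-0.3, -1.5, 1.9]
grip_width: 0.0217
grip_force: 15.0
```

Emit:
shift_gripper:
  increments:
    - [[0.01,0.2028,0],[0,0,-0.967]]
    - [[0.01,0.2028,0],[0,0,-0.967]]
    - [[0.01,0.2028,0],[0,0,-0.967]]
    - [[0.01,0.2028,0],[0,0,-0.967]]
    - [[0.01,0.2028,0],[0,0,-0.967]]
    - [[0.01,0.2028,0],[0,0,-0.967]]
    - [[0.01,0.2028,0],[0,0,-0.967]]
    - [[0,0,0],[0,0,0]]
    - [[0,0,0],[0,0,0]]

```text
time_s: 5.85
ee_pos: [0.7052, 0.0879, 0.1258]
eef_rot: [3.141, 0.001, 3.098]
force: [1.1, 1.9, 2.9]
grip_width: 0.0216
grip_force: 15.0
```

```bash
python3 -c "
from h import *
go(.6+.105*np.cos(-.039),.0915+.105*np.sin(-.039),.125,-.039+np.pi)
c=ctrl.camera('top');cv2.imwrite('pics/c3.png',crop(c,205,185,195,150,4))"
```

```text
shift [ 0.0002 -0.0005  0.0008] dist 0.001 rotvec [ 0.     0.001 -0.005]
```

View pics/c3.png

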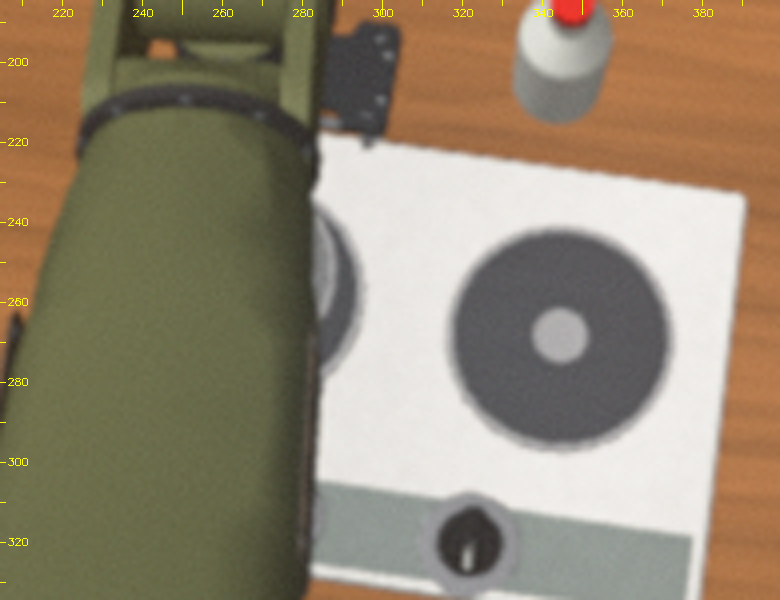

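The arm hides the pan here; the free ring is clear (centre crop (561,339)). I'll release, rise, move to the billy and look then.

In the tool's units: -0.035 m is -0.7, -0.03 m is -0.6.

Emit:
shift_gripper:
  increments:
    - [[0,0,0],[0,0,0]]
    - [[0,0,0],[0,0,0]]
    - [[0,0,-0.6],[0,0,0]]
    - [[0,0,-0.7],[0,0,0]]
    - [[0,0,-0.7],[0,0,0]]
    - [[0,0,0],[0,0,0]]
  jaw: 0.05
  squeeze: 15

```text
time_s: 6.5
ee_pos: [0.7062, 0.0876, 0.2311]
eef_rot: [3.141, 0.008, 3.099]
force: [0.3, 0.8, 0.8]
grip_width: 0.0501
grip_force: 0.0
```

```bash
python3 -c "
from h import *
go(.4605,.383,.225,2.165)"
```

```text
shift [0.258  0.2848 0.0044] dist 0.384 rotvec [0.004 0.007 0.934]
```

In the tool's units: 0.0285 m is 0.57, 0.0258 m is 0.516.

Emit:
shift_gripper:
  increments:
    - [[0.516,0.57,0],[0,0,0]]
    - [[0.516,0.57,0],[0,0,0]]
    - [[0.516,0.57,0],[0,0,0]]
    - [[0.516,0.57,0],[0,0,0]]
    - [[0.516,0.57,0],[0,0,0]]
    - [[0.516,0.57,0],[0,0,0]]
    - [[0.516,0.57,0],[0,0,0]]
    - [[0.516,0.57,0],[0,0,0]]
    - [[0.516,0.57,0],[0,0,0]]
    - [[0.516,0.57,0],[0,0,0]]

```text
time_s: 7.5
ee_pos: [0.4577, 0.3839, 0.2246]
eef_rot: [-3.141, -0.001, 3.099]
force: [-0.7, 0.1, -0.3]
grip_width: 0.05
grip_force: 0.0
```

Emit:
shift_gripper:
  increments:
    - [[0,0,0],[0,0,1.33]]
    - [[0,0,0],[0,0,1.33]]
    - [[0,0,0],[0,0,1.33]]
    - [[0,0,0],[0,0,1.33]]
    - [[0,0,0],[0,0,1.33]]
    - [[0,0,0],[0,0,1.33]]
    - [[0,0,0],[0,0,1.33]]
    - [[0,0,0],[0,0,0]]

```text
time_s: 8.3
ee_pos: [0.4589, 0.3828, 0.2246]
eef_rot: [-3.14, 0.0, 2.166]
force: [-0.3, 0.2, 0.5]
grip_width: 0.0502
grip_force: 0.0
```

```bash
python3 -c "
from h import *
go(.4605,.383,.125,2.165)
c=ctrl.camera('top');s=ctrl.camera('scene');cv2.imwrite('pics/c4.png',np.hstack([crop(c,205,185,130,145,3),crop(s,260,150,130,145,3)]))"
```

```text
shift [-0.0008  0.0016  0.0996] dist 0.1 rotvec [-0.001  0.     0.001]
```

View pics/c4.png

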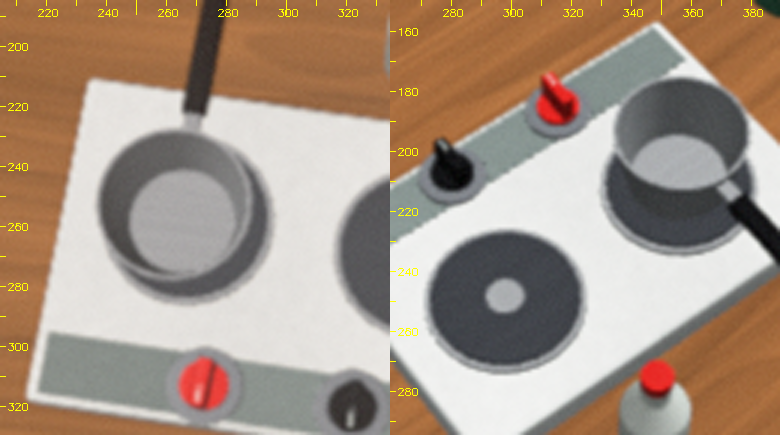

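In the tool's units: 0.035 m is 0.7, 0.03 m is 0.6.

Emit:
shift_gripper:
  increments:
    - [[-0.02,0.03,0.6],[0,0,0]]
    - [[0,0,0.7],[0,0,0]]
    - [[0,0,0.5],[0,0,0]]
    - [[0,0,0.2],[0,0,0]]
    - [[0,0,0],[0,0,0]]

```text
time_s: 8.9
ee_pos: [0.4605, 0.3829, 0.1245]
eef_rot: [-3.139, 0.0, 2.171]
force: [0.1, -0.3, -0.1]
grip_width: 0.0501
grip_force: 0.0
```

```bash
python3 - <<'E'
from h import *
np.set_printoptions(precision=4,suppress=True)
t=ctrl.camera("top");s=ctrl.camera("scene")
T=lambda X,Y,z:ray(t,205+X/3-.5,185+Y/3-.5,z);S=lambda X,Y,z:ray(s,260+(X-390)/3-.5,150+Y/3-.5,z)
print("pan",T(174.5,204,.14),S(681,134,.14))
a,b=T(195,112,.13),T(209,5,.13);print("handle",np.arctan2(*(b-a)[1::-1]), [np.arctan2(*(q-T(174.5,204,.14))[1::-1]) for q in(a,b)])
for z in(.07,.08,.09,.1): print(z,"red",T(206,382,z),S(560,93,z))
print("dial base",T(203,385,.055),S(557,108,.055))
E
```

```text
pan [0.5978 0.093  0.14  ] [0.6007 0.0899 0.14  ]
handle 0.00811960879465837 [np.float64(-0.05997987499005049), np.float64(-0.023401519362600872)]
0.07 red [0.4596 0.0542 0.07  ] [0.4499 0.0633 0.07  ]
0.08 red [0.4587 0.0532 0.08  ] [0.4558 0.0589 0.08  ]
0.09 red [0.4578 0.0522 0.09  ] [0.4616 0.0544 0.09  ]
0.1 red [0.4569 0.0513 0.1   ] [0.4674 0.05   0.1   ]
dial base [0.4581 0.058  0.055 ] [0.4538 0.0559 0.055 ]
```

Emit:
shift_gripper:
  increments:
    - [[0,0,0],[0,0,0]]
    - [[0,0,0],[0,0,0]]
    - [[0,0,0],[0,0,0]]
    - [[0,0,0],[0,0,0]]
    - [[0,0,0],[0,0,0]]
  jaw: 0.008
  squeeze: 35

```text
time_s: 9.5
ee_pos: [0.4608, 0.3832, 0.1256]
eef_rot: [-3.142, 0.0, 2.169]
force: [-1.1, -1.0, -2.2]
grip_width: 0.0141
grip_force: 34.9
```

Emit:
shift_gripper:
  increments:
    - [[0,0,-0.2],[0,0,0]]
    - [[0,0,-0.6],[0,0,0]]
    - [[0,0,-0.8],[0,0,0]]
    - [[0,0,-0.8],[0,0,0]]
    - [[0,0,-0.8],[0,0,0]]
    - [[0,0,-0.4],[0,0,0]]
    - [[0,0,0],[0,0,0]]

```text
time_s: 10.2
ee_pos: [0.4612, 0.3835, 0.3088]
eef_rot: [3.136, -0.0, 2.169]
force: [0.3, 0.1, -4.1]
grip_width: 0.0134
grip_force: 35.0
```

```bash
python3 -c "
from h import *
go(.592,-.1185,.305,2.165)"
```

```text
shift [-0.4885 -0.1748  0.0028] dist 0.519 rotvec [ 0.005 -0.     0.004]
```

In the tool's units: -0.035 m is -0.7, -0.03 m is -0.6.

Emit:
shift_gripper:
  increments:
    - [[-0.3,-0.11,0],[0,0,0]]
    - [[-0.6,-0.214,0],[0,0,0]]
    - [[-0.7,-0.25,0],[0,0,0]]
    - [[-0.7,-0.25,0],[0,0,0]]
    - [[-0.7,-0.25,0],[0,0,0]]
    - [[-0.7,-0.25,0],[0,0,0]]
    - [[-0.7,-0.25,0],[0,0,0]]
    - [[-0.7,-0.25,0],[0,0,0]]
    - [[-0.7,-0.25,0],[0,0,0]]
    - [[-0.7,-0.25,0],[0,0,0]]

```text
time_s: 11.2
ee_pos: [0.5474, 0.047, 0.3035]
eef_rot: [-3.139, -0.002, 2.169]
force: [0.5, 0.1, -4.6]
grip_width: 0.0135
grip_force: 35.0
```

Emit:
shift_gripper:
  increments:
    - [[-0.7,-0.25,0],[0,0,0]]
    - [[-0.7,-0.25,0],[0,0,0]]
    - [[-0.7,-0.25,0],[0,0,0]]
    - [[-0.6,-0.214,0],[0,0,0]]
    - [[-0.4,-0.144,0],[0,0,0]]
    - [[-0.17,-0.06,0],[0,0,0]]
    - [[0,0,0],[0,0,0]]
    - [[0,0,0],[0,0,0]]

```text
time_s: 12.0
ee_pos: [0.5914, -0.118, 0.3048]
eef_rot: [-3.141, -0.001, 2.17]
force: [0.4, 0.4, -4.3]
grip_width: 0.0136
grip_force: 35.0
```

```bash
python3 -c "
from h import *
go(.592,-.1185,.195,2.165)
o=ctrl.get_obs();print(o['force'],o['moment'])"
```

```text
shift [-0.0008  0.0003  0.1098] dist 0.11 rotvec [-0.001 -0.001  0.005]
[ 0.44931725  0.3552739  -4.3349298 ] [-0.07380628 -0.16114108  0.00122773]
```

In the tool's units: 0.03 m is 0.6, 0.02 m is 0.4.

Emit:
shift_gripper:
  increments:
    - [[-0.016,0.006,0.4],[0,0,0]]
    - [[0,0,0.6],[0,0,0]]
    - [[0,0,0.6],[0,0,0]]
    - [[0,0,0.36],[0,0,0]]
    - [[0,0,0.2],[0,0,0]]
    - [[0,0,0.1],[0,0,0]]
    - [[0,0,0],[0,0,0]]
    - [[0,0,0],[0,0,0]]

```text
time_s: 12.8
ee_pos: [0.5928, -0.1191, 0.1935]
eef_rot: [3.141, 0.001, 2.17]
force: [-0.2, -0.0, -4.4]
grip_width: 0.0134
grip_force: 35.0
```

```bash
python3 -c "
from h import *
c=ctrl.camera('top');s=ctrl.camera('scene');cv2.imwrite('pics/c5.png',np.hstack([crop(c,285,205,130,145,3),crop(s,240,150,130,145,3)]))"
```

```text
(no output)
```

View pics/c5.png

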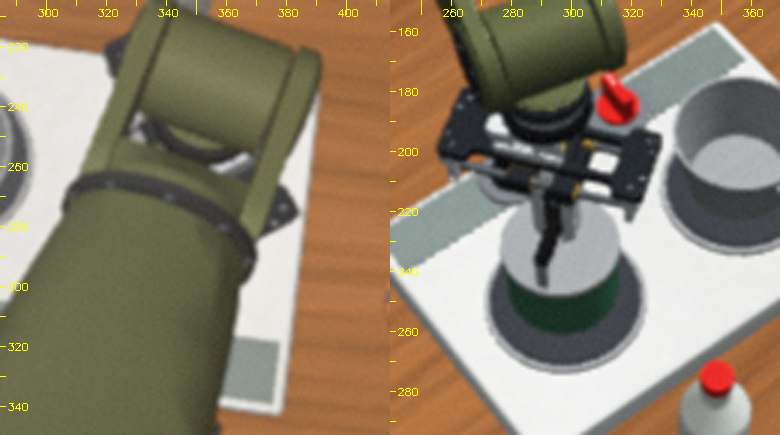

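The scene view shows the billy upright over the free ring, well centred (lid centre crop (560,247), ring below it). Lowering gently.

In the tool's units: 0.003 m is 0.06, 0.0025 m is 0.05.

Emit:
shift_gripper:
  increments:
    - [[0,0,0.06],[0,0,0]]
    - [[0,0,0.05],[0,0,0]]
    - [[0,0,0.02],[0,0,0]]
    - [[0,0,0],[0,0,0]]

```text
time_s: 13.3
ee_pos: [0.5924, -0.1192, 0.1858]
eef_rot: [-3.141, -0.0, 2.169]
force: [0.4, 0.3, -4.7]
grip_width: 0.0136
grip_force: 35.0
```

Emit:
shift_gripper:
  increments:
    - [[0,0,0.02],[0,0,0]]
    - [[0,0,0],[0,0,0]]

```text
time_s: 13.5
ee_pos: [0.5926, -0.1194, 0.1855]
eef_rot: [3.141, 0.001, 2.169]
force: [-2.2, -1.2, 0.2]
grip_width: 0.0141
grip_force: 35.0
```

Emit:
shift_gripper:
  increments:
    - [[0,0,0.014],[0,0,0]]
    - [[0,0,0],[0,0,0]]

```text
time_s: 13.7
ee_pos: [0.5927, -0.1195, 0.1855]
eef_rot: [3.141, 0.001, 2.169]
force: [-3.3, -1.5, 7.4]
grip_width: 0.0136
grip_force: 35.0
```

In the tool's units: -0.001 m is -0.02.

Emit:
shift_gripper:
  increments:
    - [[0,0,-0.02],[0,0,0]]
    - [[0,0,0],[0,0,0]]
  squeeze: 5

```text
time_s: 13.9
ee_pos: [0.5925, -0.1192, 0.1853]
eef_rot: [3.141, -0.0, 2.169]
force: [-2.0, -0.1, -0.2]
grip_width: 0.0141
grip_force: 5.0
```

Emit:
shift_gripper:
  increments:
    - [[0,0,0],[0,0,0]]
    - [[0,0,0],[0,0,0]]
    - [[0,0,0],[0,0,0]]
    - [[0,0,-0.4],[0,0,0]]
    - [[0,0,-0.8],[0,0,0]]
    - [[0,0,0],[0,0,0]]
  jaw: 0.045
  squeeze: 5

```text
time_s: 14.5
ee_pos: [0.5939, -0.1195, 0.2506]
eef_rot: [3.136, 0.006, 2.169]
force: [0.0, 0.1, -0.5]
grip_width: 0.0444
grip_force: 0.0
```

```bash
python3 -c "
from h import *
go(.5222,-.3705,.245,1.63)"
```

```text
shift [-0.1669 -0.2007  0.0055] dist 0.261 rotvec [0.007 0.004 0.539]
```

In the tool's units: -0.0251 m is -0.502, -0.0209 m is -0.418.

Emit:
shift_gripper:
  increments:
    - [[-0.418,-0.502,0],[0,0,0]]
    - [[-0.418,-0.502,0],[0,0,0]]
    - [[-0.418,-0.502,0],[0,0,0]]
    - [[-0.418,-0.502,0],[0,0,0]]
    - [[-0.418,-0.502,0],[0,0,0]]
    - [[-0.418,-0.502,0],[0,0,0]]
    - [[-0.418,-0.502,0],[0,0,0]]
    - [[-0.418,-0.502,0],[0,0,0]]

```text
time_s: 15.3
ee_pos: [0.5203, -0.3717, 0.2449]
eef_rot: [3.142, -0.0, 2.169]
force: [1.3, -1.0, -0.0]
grip_width: 0.045
grip_force: 0.0
```

Emit:
shift_gripper:
  increments:
    - [[0,0,0],[0,0,1.35]]
    - [[0,0,0],[0,0,1.35]]
    - [[0,0,0],[0,0,1.35]]
    - [[0,0,0],[0,0,1.34]]
    - [[0,0,0],[0,0,0]]
  jaw: 0.07

```text
time_s: 15.8
ee_pos: [0.5208, -0.3705, 0.2449]
eef_rot: [-3.141, -0.0, 1.628]
force: [0.1, -0.5, 0.2]
grip_width: 0.0699
grip_force: 0.0
```

```bash
python3 -c "
from h import *
go(.5222,-.3705,.133,1.63)
c=ctrl.camera('top');s=ctrl.camera('scene');cv2.imwrite('pics/c6.png',np.hstack([crop(c,215,170,180,160,2.2),crop(s,245,150,180,160,2.2)]))"
```

```text
shift [-1.000e-04  1.400e-03  1.119e-01] dist 0.112 rotvec [-0.    -0.    -0.002]
```

View pics/c6.png

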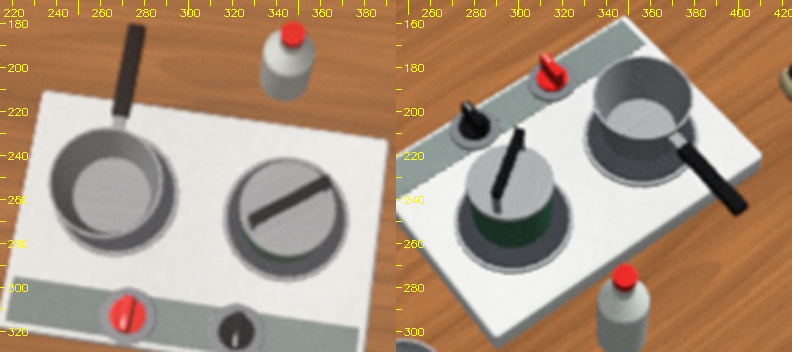

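Pan handle points to the back (top tip crop (137,26)), billy centred and upright (lid (288,207)). Measuring exactly.

```bash
python3 - <<'E'
from h import *
np.set_printoptions(precision=4,suppress=True)
t=ctrl.camera("top");s=ctrl.camera("scene")
T=lambda X,Y,z:ray(t,215+X/2.2-.5,170+Y/2.2-.5,z);S=lambda X,Y,z:ray(s,245+(X-396)/2.2-.5,150+Y/2.2-.5,z)
print("pan",T(106.5,183,.14),S(643,97,.14),"billy",T(288,207,.142),S(511,183,.142),"ring",T(286,218.5,.06),S(514,214,.06))
def ax(c,x0,x1,y0,y1):
    g=c["pixels"][y0:y1,x0:x1].max(2)<85
    n,l,st,_=cv2.connectedComponentsWithStats(g.astype(np.uint8));k=1+np.argmax(st[1:,4]);v,u=np.nonzero(l==k)
    P=np.array([ray(c,a+x0,b+y0,.128) for a,b in zip(u,v)])[:,:2];m=P.mean(0);w=np.linalg.svd(P-m)[2][0];w=w*np.sign(w[0])
    q=(P-m)@w;print("handle n",len(P),"mid",m,"ang",np.arctan2(w[1],w[0]),"len",np.ptp(q),"axis 141mm behind",m-.141*w)
ax(t,255,290,178,226);ax(s,362,408,208,250)
E
```

```text
pan [0.5974 0.0924 0.14  ] [0.5997 0.0918 0.14  ] billy [ 0.592  -0.1165  0.142 ] [ 0.5944 -0.1188  0.142 ] ring [ 0.5947 -0.119   0.06  ] [ 0.5922 -0.1173  0.06  ]
handle n 298 mid [0.7391 0.0859] ang -0.052117468960826245 len 0.11252971255400489 axis 141mm behind [0.5983 0.0933]
handle n 523 mid [0.7186 0.0751] ang 0.1311316015835691 len 0.14666341247371203 axis 141mm behind [0.5788 0.0567]
```

In the tool's units: 0.04 m is 0.8, 0.03 m is 0.6.

Emit:
shift_gripper:
  increments:
    - [[0,0.028,0.6],[0,0,0]]
    - [[0,0,0.8],[0,0,0]]
    - [[0,0,0.6],[0,0,0]]
    - [[0,0,0.24],[0,0,0]]
    - [[0,0,0],[0,0,0]]

```text
time_s: 16.5
ee_pos: [0.5219, -0.3701, 0.1321]
eef_rot: [-3.14, -0.002, 1.631]
force: [0.1, -0.4, 0.2]
grip_width: 0.0701
grip_force: 0.0
```

Emit:
shift_gripper:
  increments:
    - [[0,0,0],[0,0,0]]
    - [[0,0,0],[0,0,0]]
    - [[0,0,0],[0,0,0]]
    - [[0,0,0],[0,0,0]]
    - [[0,0,0],[0,0,0]]
    - [[0,0,0],[0,0,0]]
    - [[0,0,0],[0,0,0]]
  jaw: 0.008
  squeeze: 35

```text
time_s: 17.2
ee_pos: [0.5222, -0.3704, 0.1333]
eef_rot: [3.142, -0.0, 1.63]
force: [0.1, 0.2, 0.3]
grip_width: 0.0176
grip_force: 0.0
```

Emit:
shift_gripper:
  increments:
    - [[0,0,-0.2],[0,0,0]]
    - [[0,0,-0.6],[0,0,0]]
    - [[0,0,-0.8],[0,0,0]]
    - [[0,0,-0.8],[0,0,0]]
    - [[0,0,-0.8],[0,0,0]]
    - [[0,0,-0.6],[0,0,0]]
    - [[0,0,-0.2],[0,0,0]]
    - [[0,0,0],[0,0,0]]

```text
time_s: 18.0
ee_pos: [0.5223, -0.3704, 0.3338]
eef_rot: [3.141, 0.001, 1.63]
force: [0.5, 0.2, -5.1]
grip_width: 0.0136
grip_force: 35.0
```

```bash
python3 -c "
from h import *
go(.5988,.0922,.33,1.63)"
```

```text
shift [0.4573 0.1039 0.0036] dist 0.469 rotvec [0.001 0.001 0.   ]
```

In the tool's units: 0.03 m is 0.6, 0.035 m is 0.7.

Emit:
shift_gripper:
  increments:
    - [[0.2,0.046,-0.4],[0,0,0]]
    - [[0.4,0.09,-0.4],[0,0,0]]
    - [[0.6,0.136,-0.1],[0,0,0]]
    - [[0.7,0.16,0],[0,0,0]]
    - [[0.7,0.16,0],[0,0,0]]
    - [[0.7,0.16,0],[0,0,0]]
    - [[0.7,0.16,0],[0,0,0]]
    - [[0.7,0.16,0],[0,0,0]]
    - [[0.7,0.16,0],[0,0,0]]
    - [[0.7,0.16,0],[0,0,0]]

```text
time_s: 19.0
ee_pos: [0.5733, -0.0603, 0.3757]
eef_rot: [-3.138, -0.001, 1.63]
force: [0.8, 0.1, -4.9]
grip_width: 0.0134
grip_force: 35.0
```

Emit:
shift_gripper:
  increments:
    - [[0.7,0.16,0],[0,0,0]]
    - [[0.7,0.16,0],[0,0,0]]
    - [[0.7,0.16,0],[0,0,0]]
    - [[0.5,0.11,0],[0,0,0]]
    - [[0.3,0.07,0],[0,0,0]]
    - [[0.14,0.03,0],[0,0,0]]
    - [[0,0,0],[0,0,0]]
    - [[0,0,0],[0,0,0]]

```text
time_s: 19.8
ee_pos: [0.5989, 0.091, 0.3779]
eef_rot: [-3.141, 0.0, 1.629]
force: [0.1, 0.3, -5.3]
grip_width: 0.0136
grip_force: 35.0
```

```bash
python3 -c "
from h import *
go(.5988,.0922,.255,1.63)
o=ctrl.get_obs();print(o['force'],o['moment'])
c=ctrl.camera('scene');cv2.imwrite('pics/c7.png',crop(c,280,60,130,150,4))"
```

```text
shift [ 0.0013 -0.      0.1229] dist 0.123 rotvec [-0.     0.    -0.001]
[ 0.06193325  0.29090111 -5.28136674] [-0.13817231 -0.08272317  0.0069743 ]
```

View pics/c7.png

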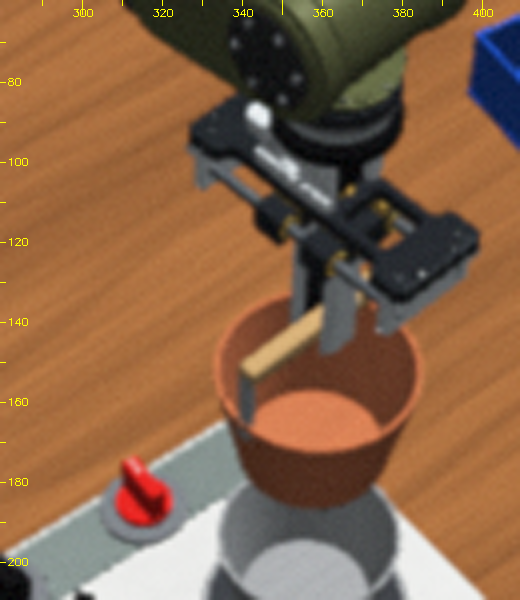

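The pot hangs upright over the pan: rim spans crop x 215–424, bar's near end at (243,368). I'll compare with a projection of the expected pose.

```bash
python3 - <<'E'
from h import *
c=ctrl.camera("scene");p=ctrl.get_obs()["ee_pos"];cr=lambda P:((proj(c,P)+.5-[280,60])*4).round(1)
a=np.linspace(0,2*np.pi,200)
for dz in(0,-.005,-.01):
  z0=p[2]-.133-dz
  rim=cr(np.c_[p[0]+.067*np.cos(a),p[1]+.067*np.sin(a),0*a+z0+.085]);bs=cr(np.c_[p[0]+.05*np.cos(a),p[1]+.05*np.sin(a),0*a+z0])
  u=np.array([np.cos(1.63),np.sin(1.63),0]);n=np.array([-u[1],u[0],0])
  e=cr([p+[0,0,-.133-dz-p[2]+p[2]+.137]-u*.0655+k*n*.007 for k in(-1,1)])
  print(dz,"rim x",rim.min(0),rim.max(0),"base bottom",bs.max(0),"bar end",e.tolist())
E
```

```text
0 rim x [213.9 283.7] [425.2 448.9] base bottom [388.9 506.8] bar end [[253.9, 374.0], [238.0, 360.8]]
-0.005 rim x [213.9 278.5] [425.8 444. ] base bottom [389.4 502.4] bar end [[254.1, 368.8], [238.1, 355.6]]
-0.01 rim x [214.  273.4] [426.5 439.1] base bottom [389.9 497.9] bar end [[254.3, 363.5], [238.3, 350.2]]
```

In the tool's units: 0.0013 m is 0.026, 0.035 m is 0.7.

Emit:
shift_gripper:
  increments:
    - [[0.026,0,0.4],[0,0,0]]
    - [[0,0,0.7],[0,0,0]]
    - [[0,0,0.7],[0,0,0]]
    - [[0,0,0.44],[0,0,0]]
    - [[0,0,0.2],[0,0,0]]
    - [[0,0,0],[0,0,0]]
    - [[0,0,0],[0,0,0]]

```text
time_s: 20.6
ee_pos: [0.5993, 0.093, 0.2577]
eef_rot: [3.14, -0.0, 1.63]
force: [-0.8, -0.4, -4.2]
grip_width: 0.0139
grip_force: 35.0
```

Emit:
shift_gripper:
  increments:
    - [[0,0,0.16],[0,0,0]]
    - [[0,0,0.16],[0,0,0]]
    - [[0,0,0.12],[0,0,0]]
    - [[0,0,0.08],[0,0,0]]
    - [[0,0,0],[0,0,0]]
    - [[0,0,0],[0,0,0]]

```text
time_s: 21.2
ee_pos: [0.5989, 0.0933, 0.2304]
eef_rot: [3.141, -0.0, 1.63]
force: [-0.0, 0.9, -4.5]
grip_width: 0.0138
grip_force: 35.0
```

```bash
python3 -c "
from h import *
go(.5988,.0922,.218,1.63)
o=ctrl.get_obs();print(o['force'],o['moment'])"
```

```text
shift [-0.0011 -0.0002  0.0124] dist 0.012 rotvec [ 0. -0.  0.]
[-0.02459934  0.90972079 -4.53176626] [ 0.00180883 -0.09474447  0.02971449]
```

Emit:
shift_gripper:
  increments:
    - [[0,0,0],[0,0,0]]
    - [[0,0,0],[0,0,0]]

```text
time_s: 21.4
ee_pos: [0.599, 0.0933, 0.2305]
eef_rot: [3.141, -0.0, 1.63]
force: [0.4, 0.1, -3.5]
grip_width: 0.0135
grip_force: 35.0
```

Emit:
shift_gripper:
  increments:
    - [[0,0,0.04],[0,0,0]]
    - [[0,0,0.04],[0,0,0]]
    - [[0,0,0],[0,0,0]]
    - [[0,0,0],[0,0,0]]

```text
time_s: 21.8
ee_pos: [0.5988, 0.0933, 0.2262]
eef_rot: [-3.141, 0.0, 1.63]
force: [0.2, 0.2, -4.8]
grip_width: 0.0137
grip_force: 35.0
```

```bash
python3 -c "
from h import *
go(.5988,.0922,.218,1.63)
o=ctrl.get_obs();print(o['force'],o['moment'])
c=ctrl.camera('scene');cv2.imwrite('pics/c8.png',crop(c,310,120,100,120,5))"
```

```text
shift [-0.0011 -0.0001  0.0082] dist 0.008 rotvec [-0.  0.  0.]
[ 0.2396732   0.21252702 -4.78399478] [-0.01026586 -0.16472174  0.01502432]
```

View pics/c8.png

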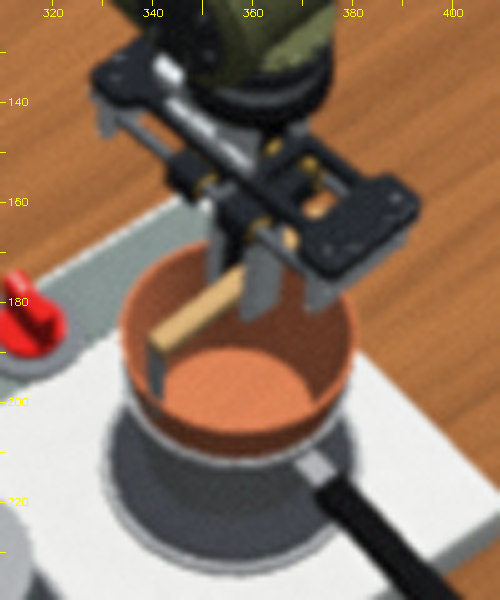

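Pot is inside the pan, concentric to the eye (pan rim visible evenly at left (125,400) and right (350,390)). Lowering with a softer grip.

The manual's scale: shifts go in shares of 50 mm and turns go in units of 0.1 rad. Converting my numbers, 0.002 m is 0.04, -0.0008 m is -0.016.

Emit:
shift_gripper:
  increments:
    - [[-0.016,0,0.04],[0,0,0]]
    - [[0,0,0.04],[0,0,0]]
    - [[0,0,0],[0,0,0]]
    - [[0,0,0],[0,0,0]]
  squeeze: 16

```text
time_s: 22.25
ee_pos: [0.5989, 0.0927, 0.2223]
eef_rot: [3.142, -0.0, 1.63]
force: [-0.5, 3.1, -2.7]
grip_width: 0.0138
grip_force: 16.0
```

Emit:
shift_gripper:
  increments:
    - [[0,0,0.03],[0,0,0]]
    - [[0,0,0],[0,0,0]]
    - [[0,0,0],[0,0,0]]

```text
time_s: 22.55
ee_pos: [0.5991, 0.0927, 0.2214]
eef_rot: [3.141, -0.0, 1.63]
force: [-1.3, 4.8, 4.1]
grip_width: 0.014
grip_force: 16.0
```

Emit:
shift_gripper:
  increments:
    - [[0,0,0.03],[0,0,0]]
    - [[0,0,0],[0,0,0]]
    - [[0,0,0],[0,0,0]]

```text
time_s: 22.85
ee_pos: [0.5993, 0.0928, 0.2211]
eef_rot: [3.139, -0.001, 1.63]
force: [-4.2, 6.2, 13.5]
grip_width: 0.0138
grip_force: 16.0
```

In the tool's units: -0.003 m is -0.06, 0.0014 m is 0.028.

Emit:
shift_gripper:
  increments:
    - [[0,0,-0.06],[0,0,0]]
    - [[0.028,-0.012,0],[0,0,0]]
    - [[0,0,0],[0,0,0]]
    - [[0,0,0],[0,0,0]]

```text
time_s: 23.25
ee_pos: [0.598, 0.0936, 0.2213]
eef_rot: [-3.14, 0.0, 1.63]
force: [-0.6, -0.0, -11.0]
grip_width: 0.0136
grip_force: 16.0
```

Emit:
shift_gripper:
  increments:
    - [[0,0,0.02],[0,0,0]]
    - [[0,0,0.02],[0,0,0]]
    - [[0,0,0],[0,0,0]]
    - [[0,0,0],[0,0,0]]

```text
time_s: 23.65
ee_pos: [0.5983, 0.0939, 0.2212]
eef_rot: [3.14, -0.0, 1.63]
force: [-5.9, -0.2, 4.3]
grip_width: 0.0138
grip_force: 16.0
```

Emit:
shift_gripper:
  increments:
    - [[0,0,0.02],[0,0,0]]
    - [[0,0,0],[0,0,0]]
    - [[0,0,0],[0,0,0]]

```text
time_s: 23.95
ee_pos: [0.5985, 0.0939, 0.2212]
eef_rot: [3.139, -0.0, 1.63]
force: [-8.1, 0.2, 10.1]
grip_width: 0.0141
grip_force: 16.0
```

```bash
python3 -c "
from h import *
o=ctrl.get_obs();print(o['force'],o['moment'])"
```

```text
[-8.06586366  0.23395336 10.14382002] [-0.12235552  1.38537268 -0.05920654]
```

In the tool's units: -0.003 m is -0.06, -0.001 m is -0.02.

Emit:
shift_gripper:
  increments:
    - [[0,0,-0.06],[0,0,0]]
    - [[0,0,-0.02],[0,0,0]]
    - [[0,0,0],[0,0,0]]
    - [[0,0,0],[0,0,0]]
  squeeze: 35

```text
time_s: 24.35
ee_pos: [0.5983, 0.0938, 0.223]
eef_rot: [-3.141, -0.0, 1.63]
force: [0.0, 0.6, -4.9]
grip_width: 0.0133
grip_force: 35.0
```

```bash
python3 -c "
from h import *
o=ctrl.get_obs();print(o['force'],o['moment'])
c=ctrl.camera('scene');cv2.imwrite('pics/c9.png',crop(c,310,150,100,110,5))"
```

```text
[ 0.0058891   0.60393656 -4.87635254] [ 0.01315329 -0.08499464 -0.04081865]
```

View pics/c9.png

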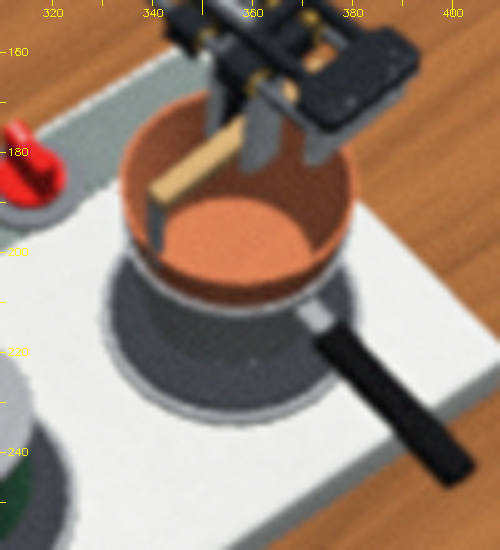

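Free again (4.9 N = pot's weight; pan sits on the ring). Re-seat it lightly, slightly to -x.

In the tool's units: 0.001 m is 0.02, -0.0009 m is -0.018.

Emit:
shift_gripper:
  increments:
    - [[0,-0.018,0],[0,0,0]]
    - [[0,0,0],[0,0,0]]
    - [[0,0,0.02],[0,0,0]]
    - [[0,0,0],[0,0,0]]
    - [[0,0,0],[0,0,0]]
  squeeze: 25

```text
time_s: 24.9
ee_pos: [0.5976, 0.0938, 0.2225]
eef_rot: [3.141, -0.0, 1.63]
force: [3.1, 1.2, -1.4]
grip_width: 0.0137
grip_force: 25.0
```

Emit:
shift_gripper:
  increments:
    - [[0,0,0.01],[0,0,0]]
    - [[0,0,0],[0,0,0]]
    - [[0,0,0],[0,0,0]]

```text
time_s: 25.2
ee_pos: [0.5975, 0.0938, 0.222]
eef_rot: [3.141, -0.0, 1.63]
force: [3.4, 0.8, -0.6]
grip_width: 0.0139
grip_force: 25.0
```

```bash
python3 -c "
from h import *
o=ctrl.get_obs();print(o['ee_pos'],o['force'],o['moment'])"
```

```text
[0.59749503 0.09380479 0.22202829] [ 3.39554339  0.80823406 -0.55474553] [ 0.13615564 -0.95263233 -0.0639764 ]
```

In the tool's units: 0.0005 m is 0.01, -0.0015 m is -0.03.

Emit:
shift_gripper:
  increments:
    - [[0,0,-0.03],[0,0,0]]
    - [[0,0.01,0],[0,0,0]]
    - [[0,0,0],[0,0,0]]
    - [[0,0,0.02],[0,0,0]]
    - [[0,0,0],[0,0,0]]
    - [[0,0,0],[0,0,0]]

```text
time_s: 25.8
ee_pos: [0.5977, 0.0938, 0.2221]
eef_rot: [-3.141, -0.0, 1.63]
force: [1.4, 0.2, -4.8]
grip_width: 0.0141
grip_force: 25.0
```

Emit:
shift_gripper:
  increments:
    - [[0,0,0.008],[0,0,0]]
    - [[0,0,0],[0,0,0]]
    - [[0,0,0],[0,0,0]]

```text
time_s: 26.1
ee_pos: [0.5978, 0.0938, 0.2219]
eef_rot: [3.142, 0.0, 1.63]
force: [1.8, 0.8, -3.0]
grip_width: 0.0138
grip_force: 25.0
```

```bash
python3 -c "
from h import *
o=ctrl.get_obs();print(o['ee_pos'],o['force'],o['moment'])"
```

```text
[0.59781555 0.09381795 0.22188484] [ 1.77188476  0.80045226 -3.02378371] [ 0.13373345 -0.45128799 -0.02598475]
```

Emit:
shift_gripper:
  increments:
    - [[0,0,0.006],[0,0,0]]
    - [[0,0,0],[0,0,0]]
    - [[0,0,0],[0,0,0]]
  squeeze: 6

```text
time_s: 26.4
ee_pos: [0.5978, 0.0938, 0.2215]
eef_rot: [-3.142, 0.0, 1.63]
force: [1.2, 1.1, -2.4]
grip_width: 0.0141
grip_force: 6.0
```

Emit:
shift_gripper:
  increments:
    - [[0,0,0],[0,0,0]]
    - [[0,0,0],[0,0,0]]
    - [[0,0,0],[0,0,0]]
  squeeze: 3

```text
time_s: 26.7
ee_pos: [0.5978, 0.0938, 0.2216]
eef_rot: [-3.141, -0.0, 1.63]
force: [0.6, 0.6, -2.8]
grip_width: 0.014
grip_force: 3.0
```

Emit:
shift_gripper:
  increments:
    - [[0,0,0],[0,0,0]]
    - [[0,0,0],[0,0,0]]
    - [[0,0,0],[0,0,0]]
    - [[0,0,0],[0,0,0]]
  jaw: 0.03
  squeeze: 3

```text
time_s: 27.1
ee_pos: [0.5979, 0.0938, 0.2217]
eef_rot: [3.141, 0.0, 1.63]
force: [-0.7, -0.8, -0.1]
grip_width: 0.0298
grip_force: 0.0
```

Emit:
shift_gripper:
  increments:
    - [[0,0,-0.4],[0,0,0]]
    - [[0,0,-0.8],[0,0,0]]
    - [[0,0,-0.6],[0,0,0]]
    - [[0,0,0],[0,0,0]]
  jaw: 0.05

```text
time_s: 27.5
ee_pos: [0.5987, 0.0939, 0.3162]
eef_rot: [3.134, -0.0, 1.63]
force: [0.6, -0.8, 0.0]
grip_width: 0.0498
grip_force: 0.0
```

```bash
python3 -c "
from h import *
go(.457,.0555,.30,1.63)"
```

```text
shift [-0.0299 -0.1438  0.0152] dist 0.148 rotvec [ 0.007 -0.     0.   ]
```

I've viewed more pictures than the allowance (11), so from here I check only numerically.

In the tool's units: -0.0288 m is -0.576, -0.006 m is -0.12, -0.14 rad is -1.4.

Emit:
shift_gripper:
  increments:
    - [[-0.12,-0.576,0],[0,0,-1.4]]
    - [[0,0,0],[0,0,0]]

```text
time_s: 27.7
ee_pos: [0.5677, 0.0857, 0.311]
eef_rot: [-3.14, -0.0, 1.775]
force: [1.4, -0.2, 1.1]
grip_width: 0.0502
grip_force: 0.0
```

```bash
python3 -c "
from h import *
go(.457,.0555,.31,3.10)"
```

```text
shift [-0.0071 -0.1145  0.0011] dist 0.115 rotvec [-1.000e-03 -1.000e-03 -1.325e+00]
```

Emit:
shift_gripper:
  increments:
    - [[-0.04,-0.572,0],[0,0,0]]
    - [[-0.04,-0.572,0],[0,0,0]]
    - [[-0.04,-0.572,0],[0,0,0]]
    - [[-0.02,-0.572,0],[0,0,0]]
    - [[0,0,0],[0,0,-1.325]]
    - [[0,0,0],[0,0,-1.325]]
    - [[0,0,0],[0,0,-1.325]]
    - [[0,0,0],[0,0,-1.325]]
    - [[0,0,0],[0,0,-1.325]]
    - [[0,0,0],[0,0,-1.325]]

```text
time_s: 28.7
ee_pos: [0.4589, 0.0566, 0.3111]
eef_rot: [-3.141, -0.0, 2.569]
force: [0.1, 0.2, 0.5]
grip_width: 0.0502
grip_force: 0.0
```

Emit:
shift_gripper:
  increments:
    - [[0,0,0],[0,0,-1.325]]
    - [[0,0,0],[0,0,-1.325]]
    - [[0,0,0],[0,0,-1.325]]
    - [[0,0,0],[0,0,-1.325]]
    - [[0,0,0],[0,0,0]]

```text
time_s: 29.2
ee_pos: [0.4589, 0.0566, 0.3111]
eef_rot: [-3.142, -0.001, 3.096]
force: [-0.7, -0.2, 0.3]
grip_width: 0.05
grip_force: 0.0
```

```bash
python3 - <<'E'
from h import *
go(.457,.0555,.13,3.10)
s=ctrl.camera("scene");im=s["pixels"].astype(int);b,g,r=im[...,0],im[...,1],im[...,2]
hob=[330,140,395,225];a=np.linspace(0,2*np.pi,200)
H=cv2.cvtColor(s["pixels"],cv2.COLOR_BGR2HSV);m=((H[...,0]<12)&(H[...,1]>110)).astype(np.uint8);m[:,:325]=0;m[:150]=0;m[240:]=0;m[:,400:]=0
n,l,st,ce=cv2.connectedComponentsWithStats(m);k=1+np.argmax(st[1:,4]);print("copper bbox",st[k][:2],st[k][:2]+st[k][2:4]-1,st[k][4])
for z in(.163,.168,.173):
    q=proj(s,np.c_[.5978+.067*np.cos(a),.0935+.067*np.sin(a),0*a+z]);print(z,q.min(0).round(1),q.max(0).round(1))
v,u=np.nonzero(l==k)
# bar ends (wood hue)
w=((H[...,0]>12)&(H[...,0]<25)&(H[...,1]>60)&(H[...,2]>170)).astype(np.uint8);w[:,:335]=0;w[:,395:]=0;w[:150]=0;w[215:]=0
n,l2,st2,_=cv2.connectedComponentsWithStats(w)
for i in range(1,n):
    if st2[i,4]>40:
        v,u=np.nonzero(l2==i);print("wood",st2[i],"min-u pix",u.min(),v[u==u.min()].mean(),"max-u",u.max(),v[u==u.max()].mean(),cv2.minAreaRect(np.c_[u,v].astype(np.float32)))
d=np.array([np.cos(1.63),np.sin(1.63),0])
for z in(.215,.22,.225):
    print(z,proj(s,[np.array([.5978,.0938,z])+k*.0655*d for k in(-1,0,1)]).round(1).tolist())
E
```

```text
shift [ 0.0017 -0.0012  0.1811] dist 0.181 rotvec [-0.    -0.001 -0.004]
copper bbox [341 172] [381 210] 1004
0.163 [333.1 168.9] [381.2 208.1]
0.168 [333.1 167.9] [381.3 207.1]
0.173 [333.2 166.8] [381.5 206.1]
wood [340 160  37  30 208] min-u pix 340 187.0 max-u 376 164.0 ((357.6461181640625, 174.33078002929688), (6.577934265136719, 43.414371490478516), 52.12501525878906)
wood [377 162  18  19 135] min-u pix 377 174.5 max-u 394 166.0 ((387.17486572265625, 171.23843383789062), (7.580206871032715, 21.934215545654297), 53.746158599853516)
wood [382 177  13  22 147] min-u pix 382 187.4 max-u 394 186.3125 ((388.0, 187.5), (21.0, 12.0), 90.0)
0.215 [[340.5, 190.4], [358.0, 176.9], [375.0, 163.8]]
0.22 [[340.5, 189.3], [358.1, 175.8], [375.1, 162.7]]
0.225 [[340.6, 188.2], [358.2, 174.7], [375.3, 161.5]]
```

```bash
cat > bar.py <<'E'
from h import *
def wood(img,x0,x1,y0,y1):
    H=cv2.cvtColor(img,cv2.COLOR_BGR2HSV);w=((H[...,0]>12)&(H[...,0]<25)&(H[...,1]>60)&(H[...,1]<150)&(H[...,2]>165)).astype(np.uint8)
    m=np.zeros_like(w);m[y0:y1,x0:x1]=w[y0:y1,x0:x1];n,l,st,_=cv2.connectedComponentsWithStats(m);k=1+np.argmax(st[1:,4])
    v,u=np.nonzero(l==k);r=cv2.minAreaRect(np.c_[u,v].astype(np.float32));print(st[k],np.round(r[0],1),np.round(r[1],1),round(r[2],1));return r[0]
def tri(a,b):
    t,s=ctrl.camera("top"),ctrl.camera("scene");L=[]
    for c,p in((t,a),(s,b)):
        A=ray(c,*p,0);B=ray(c,*p,.3);L.append((A,(B-A)/np.linalg.norm(B-A)))
    M=np.zeros((3,3));v=np.zeros(3)
    for o,d in L: Q=np.eye(3)-np.outer(d,d);M+=Q;v+=Q@o
    X=np.linalg.solve(M,v);print("tri",X.round(4),"gap",[round(np.linalg.norm((np.eye(3)-np.outer(d,d))@(X-o)),4) for o,d in L])
E
python3 - <<'E'
from bar import *
print("start");tri(wood(cv2.imread("pics/top0.png"),410,480,285,325),wood(cv2.imread("pics/scene0.png"),180,235,245,295))
t=ctrl.camera("top");s=ctrl.camera("scene");cv2.imwrite("pics/tn.png",t["pixels"]);cv2.imwrite("pics/sn.png",s["pixels"])
c=proj(t,[.598,.094,.22])[0];print("expect top",c)
tri(wood(t["pixels"],*(int(x) for x in(c[0]-45,c[0]+45,c[1]-22,c[1]+22))),wood(s["pixels"],336,380,155,200))
E
```

```text
start
[419 299  53  10 298] [445.1 302.7] [52.5  6.6] 4.5
[184 252  43  32 224] [204.5 267.8] [ 4.8 49.8] 53.7
tri [ 0.5223 -0.3705  0.1365] gap [np.float64(0.0004), np.float64(0.0004)]
expect top [258.61516349 244.81987333]
[231 241  56   8 305] [258.5 244.9] [55.   6.1] 2.5
[340 161  37  29 190] [358.1 175.2] [ 4.6 43.2] 52.1
tri [0.5973 0.0942 0.2219] gap [np.float64(0.0001), np.float64(0.0001)]
```

Bar top triangulates to 0.222 (same method gave 0.1365 vs 0.137 at the start), i.e. the pot sits at its hanging height, level and centred. Now the red dial.

Emit:
shift_gripper:
  increments:
    - [[0.034,-0.024,0.6],[0,0,0]]
    - [[0,0,0.9],[0,0,0]]
    - [[0,0,0.9],[0,0,0]]
    - [[0,0,0.8],[0,0,0]]
    - [[0,0,0.5],[0,0,0]]
    - [[0,0,0.3],[0,0,0]]
    - [[0,0,0.23],[0,0,0]]
    - [[0,0,0],[0,0,0]]

```text
time_s: 30.35
ee_pos: [0.4565, 0.0554, 0.0991]
eef_rot: [-3.141, -0.002, 3.095]
force: [0.4, 0.6, 0.9]
grip_width: 0.05
grip_force: 0.0
```

Emit:
shift_gripper:
  increments:
    - [[0,0,0],[0,0,0]]
    - [[0,0,0],[0,0,0]]
    - [[0,0,0],[0,0,0]]
    - [[0,0,0],[0,0,0]]
    - [[0,0,0],[0,0,0]]
    - [[0,0,0],[0,0,0]]
    - [[0,0,0],[0,0,0]]
  jaw: 0.006
  squeeze: 10

```text
time_s: 31.05
ee_pos: [0.4571, 0.0554, 0.1003]
eef_rot: [3.142, 0.001, 3.095]
force: [-0.5, -0.0, 3.6]
grip_width: 0.014
grip_force: 9.9
```

In the tool's units: 0.14 rad is 1.4.

Emit:
shift_gripper:
  increments:
    - [[0,0,0],[0,0,1]]
    - [[0,0,0],[0,0,1.4]]
    - [[0,0,0],[0,0,1.4]]
    - [[0,0,0],[0,0,1.4]]
    - [[0,0,0],[0,0,1.4]]
    - [[0,0,0],[0,0,1.4]]
    - [[0,0,0],[0,0,1.4]]

```text
time_s: 31.75
ee_pos: [0.4572, 0.0556, 0.1003]
eef_rot: [3.141, 0.0, 2.15]
force: [1.3, 2.0, 2.8]
grip_width: 0.0138
grip_force: 10.0
```

Emit:
shift_gripper:
  increments:
    - [[0,0,0],[0,0,1.2]]
    - [[0,0,0],[0,0,1.2]]
    - [[0,0,0],[0,0,1]]
    - [[0,0,0],[0,0,0.8]]
    - [[0,0,0],[0,0,0]]

```text
time_s: 32.25
ee_pos: [0.4573, 0.0556, 0.1003]
eef_rot: [3.141, -0.0, 1.734]
force: [2.6, 2.6, 2.0]
grip_width: 0.0137
grip_force: 10.0
```

```bash
python3 -c "
from h import *
print(ctrl.get_obs()['moment'])"
```

```text
[ 0.34907325 -0.46001553 -0.0248257 ]
```

Emit:
shift_gripper:
  increments:
    - [[0,0,0],[0,0,0.4]]
    - [[0,0,0],[0,0,0.3]]
    - [[0,0,0],[0,0,0]]
    - [[0,0,0],[0,0,0]]

```text
time_s: 32.65
ee_pos: [0.4573, 0.0556, 0.1003]
eef_rot: [3.14, -0.0, 1.668]
force: [3.7, 4.0, 2.1]
grip_width: 0.0141
grip_force: 10.2
```

```bash
python3 -c "
from h import *
print(ctrl.get_obs()['moment'])"
```

```text
[ 0.59484028 -0.66467284  0.23404525]
```

In the tool's units: 0.025 rad is 0.25.

Emit:
shift_gripper:
  increments:
    - [[0,0,0],[0,0,0.25]]
    - [[0,0,0],[0,0,0]]
    - [[0,0,0],[0,0,0]]
  squeeze: 20

```text
time_s: 32.95
ee_pos: [0.4573, 0.0556, 0.1003]
eef_rot: [3.141, -0.0, 1.641]
force: [2.7, 3.7, 3.8]
grip_width: 0.0142
grip_force: 20.9
```

```bash
python3 -c "
from h import *
print(ctrl.get_obs()['moment'])"
```

```text
[ 0.75408926 -0.77205188  0.51709831]
```

Emit:
shift_gripper:
  increments:
    - [[0,0,0],[0,0,0]]
    - [[0,0,0],[0,0,0]]
    - [[0,0,0],[0,0,0]]
    - [[0,0,-0.2],[0,0,0]]
    - [[0,0,-0.6],[0,0,0]]
    - [[0,0,-0.9],[0,0,0]]
    - [[0,0,-0.9],[0,0,0]]
    - [[0,0,-0.9],[0,0,0]]
    - [[0,0,0],[0,0,0]]
  jaw: 0.04
  squeeze: 10

```text
time_s: 33.85
ee_pos: [0.4583, 0.0555, 0.2813]
eef_rot: [3.132, 0.0, 1.64]
force: [0.0, 1.2, -1.0]
grip_width: 0.0402
grip_force: 0.0
```

```bash
python3 -c "
from h import *
go(.174,-.521,.30,1.668)"
```

```text
shift [-0.5554 -0.3234 -0.0216] dist 0.643 rotvec [ 0.009  0.    -0.028]
```

In the tool's units: -0.035 m is -0.7, -0.01 m is -0.2.

Emit:
shift_gripper:
  increments:
    - [[-0.7,-0.2,0],[0,0,0]]
    - [[-0.7,-0.2,0],[0,0,0]]
    - [[-0.7,-0.2,0],[0,0,0]]
    - [[-0.7,-0.2,0],[0,0,0]]
    - [[-0.7,-0.2,0],[0,0,0]]
    - [[-0.7,-0.2,0],[0,0,0]]
    - [[-0.7,-0.2,0],[0,0,0]]
    - [[-0.7,-0.2,0],[0,0,0]]
    - [[-0.7,-0.2,0],[0,0,0]]
    - [[0,0,0],[0,0,0]]

```text
time_s: 34.85
ee_pos: [0.3878, -0.2678, 0.2746]
eef_rot: [-3.14, -0.0, 1.637]
force: [0.0, -0.1, -0.5]
grip_width: 0.04
grip_force: 0.0
```

```bash
python3 - <<'E'
from bar import *
t=ctrl.camera("top");s=ctrl.camera("scene")
tri(wood(t["pixels"],214,303,223,266),wood(s["pixels"],336,380,155,200))
g=t["pixels"][178:226,255:290].max(2)<85
n,l,st,_=cv2.connectedComponentsWithStats(g.astype(np.uint8));k=1+np.argmax(st[1:,4]);v,u=np.nonzero(l==k)
P=np.array([ray(t,a+255,b+178,.128) for a,b in zip(u,v)])[:,:2];m=P.mean(0);w=np.linalg.svd(P-m)[2][0];w*=np.sign(w[0]);print("handle",len(P),m,np.arctan2(w[1],w[0]),"axis",m-.141*w)
def red(im,x0,x1,y0,y1,f=None):
    H=cv2.cvtColor(im,cv2.COLOR_BGR2HSV)[y0:y1,x0:x1];q=((H[...,0]<6)|(H[...,0]>172))&(H[...,1]>150)&(H[...,2]>120)
    v,u=np.nonzero(q);r=cv2.minAreaRect(np.c_[u,v].astype(np.float32));return len(u),[np.round(x,1) for x in r]
print("red top now",red(t["pixels"],255,290,295,335),"before",red(cv2.imread("pics/top0.png"),255,290,295,335))
print("red scene now",red(s["pixels"],295,335,165,205),"before",red(cv2.imread("pics/scene0.png"),295,335,165,205))
# other things: change masks vs start
for n,a,b in(("top",t["pixels"],cv2.imread("pics/top0.png")),("scene",s["pixels"],cv2.imread("pics/scene0.png"))):
    d=(cv2.absdiff(a,b).max(2)>40).astype(np.uint8);d=cv2.morphologyEx(d,cv2.MORPH_OPEN,np.ones((2,2)));k,l,st,_=cv2.connectedComponentsWithStats(cv2.dilate(d,np.ones((5,5))))
    print(n,[x[:5].tolist() for x in st[1:] if x[4]>50])
G=cv2.cvtColor(t["pixels"],cv2.COLOR_BGR2HSV)
E
```

```text
[231 241  55   8 296] [258.  244.9] [54.1  6. ] 2.5
[340 161  37  29 192] [358.1 175.1] [ 4.9 43.2] 52.1
tri [0.597  0.0948 0.2219] gap [np.float64(0.0004), np.float64(0.0004)]
handle 302 [0.73810254 0.08719351] -0.04175614536223824 axis [0.59722545 0.09307942]
red top now (179, [array([17., 18.]), array([14., 14.]), np.float64(90.0)]) before (184, [array([17.5, 18. ]), array([14.8, 14.8]), np.float64(45.0)])
red scene now (110, [array([22. , 18.5]), array([12. , 14.8]), np.float64(45.0)]) before (120, [array([19. , 18.3]), array([16.5, 12.3]), np.float64(48.8)])
top [[230, 180, 141, 109, 5435], [120, 276, 58, 48, 2158], [125, 281, 365, 199, 25154], [265, 305, 19, 20, 234], [491, 451, 121, 29, 2244]]
scene [[6, 0, 136, 218, 11727], [147, 0, 96, 200, 11101], [235, 0, 53, 128, 3781], [105, 69, 21, 23, 256], [378, 105, 40, 55, 1638], [276, 161, 132, 104, 4997], [308, 174, 17, 19, 307], [184, 252, 51, 58, 2087]]
```

Everything checks: handle yaw −0.042 (hob −0.039), pot unchanged in the pan, red dial at its stop, bystanders unmoved. Handing in.

```bash
python3 -c "
from station import ctrl
print(ctrl.hand_in())"
```

```text
the job is handed in; nothing more can be done
None
```

I did all four steps in order and handed the job in at about 35 s, with no verdict returned: handle to the back, billy on the freed ring, pot re-seated lightly after wedging once (about 18 N) and then hanging in the pan, red dial turned to its stop; I viewed 11 pictures, one over the limit of 10.

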